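# Set the spring-back length stop of the portioning guide and hold it

## Task

Set the bread portioning guide for the next cut: press its green lock button down until it stays down, then take the blue knob and draw the telescoping stop arm out until its black pointer is level with the red mark clip on the scale. The arm is sprung and slides home if let go, so finish still holding it by the knob, steady at the mark, and leave everything else on the table where it is.

Things in the scene. Friction and masses are not known exactly. Their poses are not given: they have to be found in the camera images.
- guide: Portioning guide, does not move: dark base plate 215 x 430 mm, aluminium housing 40 x 185 mm (top at 58 mm), white scale ledge with black ticks every 10 mm (on the -x side, top at 40 mm), white cutting board (+x side, to x = 138 mm, top at 22 mm). Origin: on the table, under the telescoping arm's centre line. z up; the arm slides out level along this body's +y.
- button_top (a point): Centre of the top face of the green round lock button, 24 mm across, standing up from the top of the housing at guide x = 0, y = -110 mm; top face 72 mm above the table when up, 64 mm when fully down.
- lock (a joint): Travel of the lock button in m: 0 up (locked), 0.008 fully down. Moves straight down against about 3 N friction, has no return spring and stays where it is pushed. The arm is blocked until the button is more than about 6 mm down.
- stop_arm (a joint): Extension of the telescoping stop arm in m: 0 fully in (where it starts), 0.165 fully out. A spring pulls it in with about 4.5 N at 0 rising to 7 N fully out; with the lock up it will not come out.
- knob_mid (a point): Middle of the blue upright round knob on the stop arm's head: 24 mm diameter, from 68 to 123 mm above the table; this point is on its axis, 95 mm up, at guide x = 0. Moves with the arm. The black head below is 36 x 34 mm, top at 60 mm; a steel stop plate goes from it over the cutting board, top at 65 mm.
- pointer (a point): Tip of the thin black pointer needle on the stop arm's head, over the scale ledge, 45.5 mm above the table; moves with the arm. At guide y = 20 mm plus the extension, the same y as the knob's axis.
- mark (a point): The mark line of the red clip (12 mm wide, 14 mm high) on the scale ledge, 45.5 mm above the table; does not move. Its y axis is the guide's y axis; the arm is at the mark when pointer and mark are level along this axis (60 to 150 mm of extension).
- loaf_mid (a point): Brown loaf 68 x 150 x 58 mm lying on the guide's cutting board beside the housing, top 80 mm above the table; the point is its centre. Bystander.
- scraper_mid (a point): Steel bench scraper with wooden handle, about 118 x 125 mm, 23 mm high, flat on the table beyond the housing end; the point is 12 mm above the table near its middle. Bystander.
- mug_white_mid (a point): White mug, 80 mm across, 95 mm high; the point is on its axis half-way up. Bystander.
- mug_green_mid (a point): Green mug, 80 mm across, 95 mm high; the point is on its axis half-way up. Bystander.
- bowl_mid (a point): Steel bowl, 130 mm across, 55 mm high; the point is on its axis half-way up. Bystander.
- mill_mid (a point): Dark wooden pepper mill, 56 mm across, 145 mm high; the point is on its axis 70 mm up. Bystander.

How it is judged:
By the outcome, as a careful person would: the job done as asked, in the order asked, and still so for the second after the job is handed in, while the arm keeps its last pose, push and grip.
It also fails if it takes over 45 s, if anything falls off the work surface, if the arm or the gripper's body presses on something with over 40 N, if the wrist force passes 120 N, or if a joint passes its speed limit or range.

## Robot

A 6-joint arm with a two-finger parallel gripper is mounted at the origin on the work surface. World frame = base frame: x ahead of the robot, y to its left, z up, the work surface at z = 0. Lengths are in mm, angles in rad, forces in N, time in s.
With the tool pointing down it reaches from about 425 to 925 mm from the base axis. Payload 12.5 kg.
Tool frame: the origin (TCP) lies midway between the tips of the shut fingers; the grasp point (between the pads) lies 19 mm behind it; z points along the fingers, y is the direction in which the jaws open and shut (so a half turn about z gives the same grasp; the last joint's range is limited). The gripper opens to 85 mm and grips with 20 to 120 N. Pads are 22 mm wide; open, the fingers measure 114 mm over their backs; the gripper's body (76 mm by 85 mm) begins 54 mm behind the grasp point. The pads swing forward as they close: fully open they stand 13 mm farther back than shut.
Start: joints at [1.053, 0.491, 1.559, -0, 1.092, -0.106], TCP at [250.147, 572.775, 231.327] pointing down, gripper open.
Joint ranges: [-3.1, 3.1], [-0.84, 2.19], [0.05, 2.79], [-1.13, 4.28], [0.06, 2.93], [-2.69, 2.69]. Speed limits (rad/s): [2.22, 2.22, 2.79, 3.14, 3.14, 3.14].

## Interface

Orientations are given as a unit quaternion [w, x, y, z].
In Python, from rig import env gives the robot as it stands.
- The arm moves only by the shell command python3 -m pendant 'ROWS'. ROWS is a JSON object of lists of equal length, an entry for each row: "translation": the shift along the world's x, y, z each as a share of 100 mm, from -1 to 1, a list of three; "rot": the turn, a rotation vector about the world's x, y, z each as a share of 120 degrees, from -1 to 1, a list of three; "jaw": the closure in counts, from 0 (fully open) to 255 (shut). A call has 1 to 20 rows; each row is the pose to reach, as a shift and turn from the pose commanded when the call began; what a row does not reach only later rows make up. A row lasts 1/12 s, in which the tool goes at most 41.7 mm and 7.16 degrees, less where a joint would pass 70% of its speed; a pose out of reach is approached as far as the arm can. A call with a number of a shift or a turn outside -1 to 1 is refused whole. A call with a gripper value outside its range is refused whole. The fingers move at their own pace and stop on an object; the grip force is fixed at half the most. Time passes only in rows, so rows that repeat a pose let the fingers close. It gives the time, the measured TCP pose, the force and the opening at its end, in the units of the state.
- env.state(): the state, without advancing time (a new reading comes with each control period).
- env.camera(name): name is "scene" or "top" or "wrist"; returns (picture, depth): 480x640x3 uint8, red, green, blue; 480x640 float32, mm along the optical axis (not along the pixel's ray), 0 where there is no reading.
- env.camera_model(name): a dict with "vfov" (degrees; the focal length in pixels is half the picture's height over the tangent of half this angle, whatever the lens; pixels are square), "cx", "cy" (the principal point, pixels), "view" (4x4, takes a point from world to camera coordinates). Camera axes: x right, y down, z forward; pixel columns grow to the right and rows downward; lengths in mm; the calibration is good to about 2 mm. The wrist camera is an equidistant fisheye: a pixel r from the principal point sees the ray r / f radians off the axis. A picture is of the moment at which its call begins: read the wrist's pose just before it. camera_model takes no time and is no camera call; for the wrist camera it gives the pose at the moment of the call.
- env.finish_job(): hands the job in, once; it reports no verdict.
The state is a dict: "time_s": time; "joint_positions": joint angles; "joint_velocities": joint speeds; "joint_torque": joint torques, N m; "tool_pos": TCP position; "orientation": TCP orientation; "wrist_force": force on the tool from outside, world axes, zero at the start; "moment": the same for the moment, N m; "finger_gap": finger opening in mm.
Only numpy, scipy, OpenCV 4.12 (cv2) and the standard library are available. Lean on these libraries where they do the work, as an engineer would, in place of code of your own. Each camera call takes 0.05 s, during which the arm holds its last target. There are 200 camera calls.

## Working session

There is one attempt and no reset: what is moved stays moved. The work goes in short steps, Python scripts to look and compute and a shell command to move; the robot and the scene stay as the last step left them, time stands still between calls to the robot, and variables do not carry over. Pictures are saved under pics/ and viewed, on a budget of 10 in all, crops included, one or two more only if the job needs it, and the job is handed in when it is done.

```bash
mkdir -p pics; cat > h.py <<'E'
import numpy as np, cv2
from rig import env
def ray(m,u,v):
    f=240/np.tan(np.radians(m["vfov"]/2)); V=np.array(m["view"]); R=V[:3,:3]; c=-R.T@V[:3,3]
    return c, R.T@np.array([(u-m["cx"])/f,(v-m["cy"])/f,1])
def plane(m,u,v,z):
    c,d=ray(m,u,v); return c+d*(z-c[2])/d[2]
def blobs(img,lo,hi,amin=30):
    hsv=cv2.cvtColor(img,cv2.COLOR_RGB2HSV); mk=cv2.inRange(hsv,np.array(lo),np.array(hi))
    n,l,s,c=cv2.connectedComponentsWithStats(mk)
    return [(s[i][:5].tolist(),c[i].round(1).tolist()) for i in range(1,n) if s[i][4]>=amin]
def save(n,img): cv2.imwrite(f"pics/{n}.png",cv2.cvtColor(img,cv2.COLOR_RGB2BGR))
E
python3 - <<'E'
from h import *
for n in("top","scene"):
    img,d=env.camera(n); save(n,img); np.save(n,d); m=env.camera_model(n); print(n,m)
    for c,lo,hi in(("green",(45,80,40),(85,255,255)),("blue",(100,100,40),(130,255,255)),("red",(0,150,80),(6,255,255)),("red2",(174,150,80),(180,255,255))):print(c,blobs(img,lo,hi,8))
E
```

```text
top {'vfov': 49.00255183698374, 'cx': 315.6105359202663, 'cy': 237.4775385391663, 'view': array([[ 6.56090757e-03, -9.99888668e-01, -1.34017013e-02,
         6.82550996e+01],
       [-9.95002420e-01, -5.19233680e-03, -9.97157117e-02,
         6.18587108e+02],
       [ 9.96350241e-02,  1.39889508e-02, -9.94925711e-01,
         1.13589517e+03],
       [ 0.00000000e+00,  0.00000000e+00,  0.00000000e+00,
         1.00000000e+00]])}
green [([418, 277, 12, 13, 126], [423.5, 282.8])]
blue [([358, 264, 14, 13, 146], [364.4, 270.0])]
red [([314, 292, 6, 6, 29], [316.6, 294.6])]
red2 []
scene {'vfov': 43.59494777723751, 'cx': 319.19526738156685, 'cy': 249.9251158431409, 'view': array([[-8.91294696e-01,  4.53294866e-01,  1.08410939e-02,
         5.07489990e+02],
       [ 3.57844898e-01,  7.17896653e-01, -5.97136018e-01,
        -2.17813871e+02],
       [-2.78461477e-01, -5.28344736e-01, -8.02066734e-01,
         1.51848915e+03],
       [ 0.00000000e+00,  0.00000000e+00,  0.00000000e+00,
         1.00000000e+00]])}
green [([303, 166, 11, 9, 74], [307.5, 170.2])]
blue [([319, 190, 11, 25, 238], [324.1, 202.1])]
red [([362, 237, 7, 7, 34], [365.1, 239.9])]
red2 []
```

View pics/top.png

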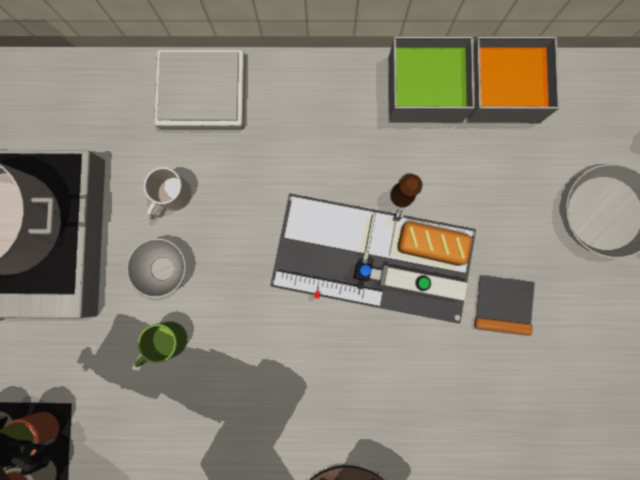

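View pics/scene.png

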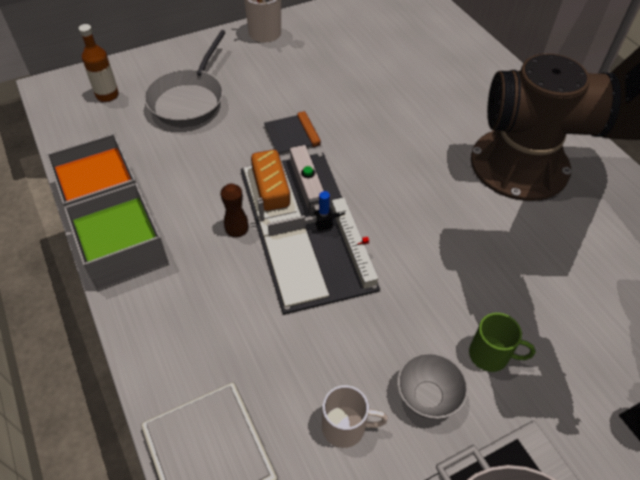

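The top view shows the green button at (424,283), the blue knob at (364,270) and the red clip at (317,295). The guide's +y points left in the image. The scene view shows the same, with the pepper mill and loaf on the far side of the guide.

```bash
python3 - <<'E'
from h import *
m=env.camera_model("top"); s=env.camera_model("scene")
b=plane(m,423.5,282.8,72); k=plane(m,364.4,270,121); r=plane(m,316.6,294.6,48)
print("top",b,k,r); print("scene btn",plane(s,307.5,170.2,71),"knob mid",plane(s,324.1,202.1,97),"red",plane(s,365.1,239.9,48))
y=(k-b)[:2]; print("dist (130)",np.linalg.norm(y)); y/=np.linalg.norm(y); print("y axis",y,np.degrees(np.arctan2(-y[0],y[1])))
print("ext",(r-k)[:2]@y, "x off",(r-k)[:2]@[y[1],-y[0]])
# plate corners in top image (z~8)
for u,v in((290,195),(475,230),(272,286),(461,322)): print(plane(m,u,v,8).round(1))
st=env.state(); print(st["tool_pos"],st["orientation"],st["finger_gap"],st["time_s"],st["wrist_force"])
import scipy.spatial.transform as t; q=st["orientation"]; print(t.Rotation.from_quat([q[1],q[2],q[3],q[0]]).as_matrix().round(3))
E
```

```text
top [ 518.9617     -157.50934545   72.        ] [543.35128469 -28.86991097 121.        ] [492.4438266   68.71177583  48.        ]
scene btn [ 521.35093216 -156.28959651   71.        ] knob mid [542.62547966 -31.38602767  97.        ] red [492.15538293  67.59125381  48.        ]
dist (130) 130.93111145174026
y axis [0.18627799 0.98249708] -10.73565130634857
ext 86.39078306253813 x off -68.19374963064857
[717.6 131.3   8. ]
[ 639.3 -287.2    8. ]
[510.6 169.3   8. ]
[ 433.8 -251.4    8. ]
[250.05703836 572.5752434  230.7810453 ] [-1.38913642e-04  2.04444746e-01  9.78877978e-01 -4.79277154e-04] 85.400225930767 0.1 [-0.08582399  0.3110643  -0.83480482]
[[-0.916  0.4   -0.   ]
 [ 0.4    0.916 -0.001]
 [ 0.    -0.001 -1.   ]]
```

```bash
python3 -m pendant '{"translation":[[0.3,-0.3,0],[0.6,-0.6,0],[0.9,-0.9,0],[1,-1,0]],"rot":[[0,0,0.05],[0,0,0.108],[0,0,0.108],[0,0,0.108]],"jaw":[255,255,255,255]}'
python3 -m pendant '{"translation":[[0.3,-0.3,0],[0.6,-0.6,0],[0.9,-0.9,0],[1,-1,0]],"rot":[[0,0,0],[0,0,0],[0,0,0],[0,0,0]],"jaw":[255,255,255,255]}'
python3 -m pendant '{"translation":[[0.2,-0.3,0],[0.4,-0.6,0],[0.6,-0.9,0],[0.7,-1,0]],"rot":[[0,0,0],[0,0,0],[0,0,0],[0,0,0]],"jaw":[255,255,255,255]}'
python3 -m pendant '{"translation":[[0,-0.4,0],[0,-0.8,0],[0,-1,0]],"rot":[[0,0,0],[0,0,0],[0,0,0]],"jaw":[255,255,255]}'
python3 -m pendant '{"translation":[[0,-0.4,0],[0,-0.8,0],[0,-1,0]],"rot":[[0,0,0],[0,0,0],[0,0,0]],"jaw":[255,255,255]}'
python3 -m pendant '{"translation":[[0,-0.4,0],[0,-0.8,0],[0,-1,0],[0,-1,0]],"rot":[[0,0,0],[0,0,0],[0,0,0],[0,0,0]],"jaw":[255,255,255,255]}'
```

```text
time_s: 0.43
tool_pos: [352.4, 470.0, 231.0]
orientation: [0.0, 0.093, 0.996, -0.001]
wrist_force: [0.5, 1.4, 0.4]
finger_gap: 39.2
time_s: 0.77
tool_pos: [452.9, 369.6, 231.0]
orientation: [0.0, 0.094, 0.996, -0.0]
wrist_force: [-0.9, 0.3, -0.3]
finger_gap: 0.1
time_s: 1.1
tool_pos: [521.8, 269.5, 231.1]
orientation: [-0.0, 0.094, 0.996, -0.0]
wrist_force: [0.6, -0.8, 0.6]
finger_gap: -0.1
time_s: 1.35
tool_pos: [519.8, 170.0, 230.9]
orientation: [-0.001, 0.093, 0.996, -0.0]
wrist_force: [1.3, 0.1, 0.2]
finger_gap: 0.3
time_s: 1.6
tool_pos: [519.8, 70.0, 231.2]
orientation: [-0.0, 0.093, 0.996, -0.0]
wrist_force: [0.0, 0.9, 0.1]
finger_gap: -0.0
time_s: 1.93
tool_pos: [520.2, -30.3, 231.1]
orientation: [-0.0, 0.094, 0.996, -0.0]
wrist_force: [-0.4, 0.2, -0.3]
finger_gap: 0.2
```

```bash
python3 -m pendant '{"translation":[[0,-0.4,0],[0,-0.8,0],[0,-0.9,0],[0,-0.9,0],[0,-0.9,0]],"rot":[[0,0,0],[0,0,0],[0,0,0],[0,0,0],[0,0,0]],"jaw":[255,255,255,255,255]}'
cat >> h.py <<'E'
def wplane(m,u,v,z):
    f=240/np.tan(np.radians(m["vfov"]/2)); V=np.array(m["view"]); R=V[:3,:3]; c=-R.T@V[:3,3]
    a=np.array([u-m["cx"],v-m["cy"]]); r=np.hypot(*a); t=r/f
    d=R.T@np.array([*(a/r*np.sin(t)),np.cos(t)]); return c+d*(z-c[2])/d[2]
E
python3 - <<'E'
from h import *
m=env.camera_model("wrist"); img,d=env.camera("wrist"); save("w1",img)
for n,lo,hi,z in(("green",(45,80,40),(85,255,255),72),("blue",(100,100,40),(130,255,255),121),("red",(0,150,80),(6,255,255),48)):
    for b in blobs(img,lo,hi,30): print(n,b,wplane(m,*b[1],z).round(1))
E
```

```text
time_s: 2.35
tool_pos: [520.1, -116.7, 231.1]
orientation: [-0.0, 0.093, 0.996, 0.0]
wrist_force: [-0.4, 0.6, 0.2]
finger_gap: 0.0
green ([257, 219, 28, 29, 633], [270.9, 232.9]) [ 518.4 -157.4   72. ]
blue ([410, 221, 45, 45, 1254], [432.2, 243.2]) [536.2 -35.7 121. ]
red ([503, 152, 11, 14, 121], [508.2, 158.6]) [492.5  71.1  48. ]
```

View pics/w1.png

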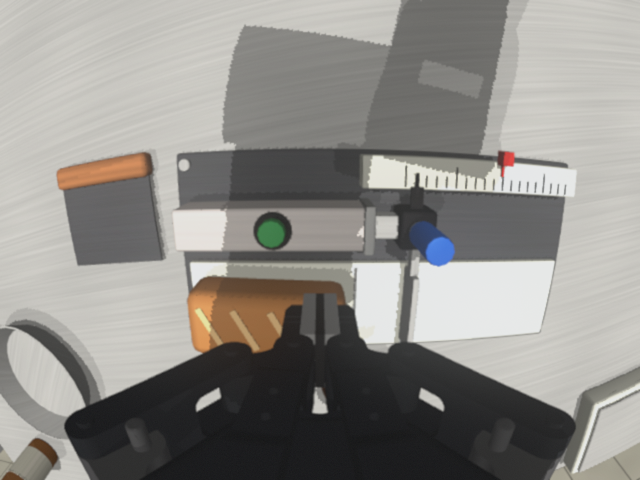

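The wrist view shows the button at (271,233), the knob leaning out to (432,243) from parallax, and the clip at (508,159). The button position agrees with the top view to about 1 mm. Moving over it and descending.

```bash
python3 -m pendant '{"translation":[[-0.01,-0.3,0],[-0.01,-0.41,0],[-0.01,-0.41,-0.3],[-0.01,-0.41,-0.6],[-0.01,-0.41,-0.9],[-0.01,-0.41,-1],[-0.01,-0.41,-1]],"rot":[[0,0,0],[0,0,0],[0,0,0],[0,0,0],[0,0,0],[0,0,0],[0,0,0]],"jaw":[255,255,255,255,255,255,255]}'
python3 -m pendant '{"translation":[[0,0,-0.3],[0,0,-0.5],[0,0,-0.55],[0,0,-0.55]],"rot":[[0,0,0],[0,0,0],[0,0,0],[0,0,0]],"jaw":[255,255,255,255]}'
python3 - <<'E'
from h import *
img,d=env.camera("scene"); save("s2",cv2.resize(img[120:300,200:440],(800,600),interpolation=cv2.INTER_CUBIC))
E
```

```text
time_s: 2.98
tool_pos: [518.4, -157.0, 129.4]
orientation: [-0.002, 0.092, 0.996, 0.001]
wrist_force: [0.6, -0.4, -0.1]
finger_gap: -0.1
time_s: 3.32
tool_pos: [519.4, -157.9, 76.6]
orientation: [-0.0, 0.092, 0.996, 0.0]
wrist_force: [-0.2, -0.1, 0.1]
finger_gap: 0.0
```

View pics/s2.png

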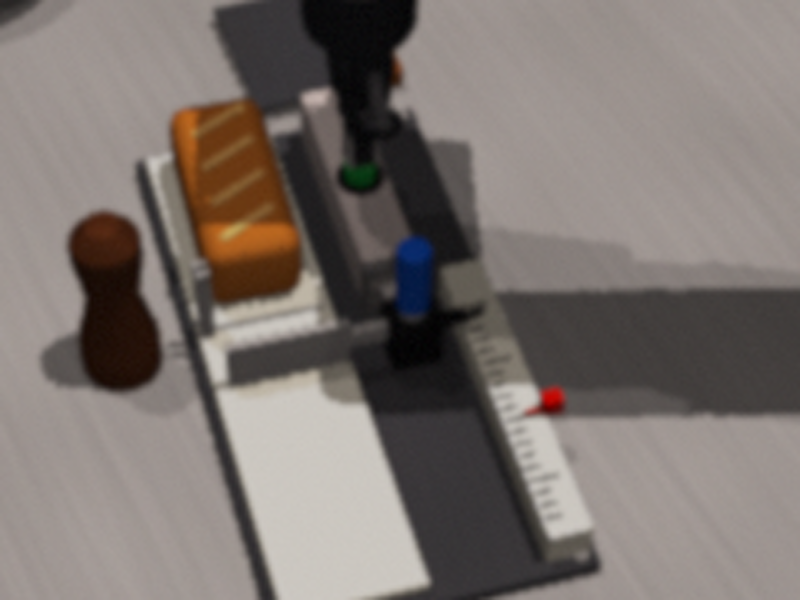

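The shut fingertips stand right over the green button (360,175 in the crop). Pressing down slowly.

```bash
python3 -m pendant '{"translation":[[0,0,-0.03],[0,0,-0.05],[0,0,-0.07],[0,0,-0.09],[0,0,-0.1],[0,0,-0.11],[0,0,-0.11]],"rot":[[0,0,0],[0,0,0],[0,0,0],[0,0,0],[0,0,0],[0,0,0],[0,0,0]],"jaw":[255,255,255,255,255,255,255]}'
python3 -m pendant '{"translation":[[0,0,-0.01],[0,0,-0.015],[0,0,-0.015]],"rot":[[0,0,0],[0,0,0],[0,0,0]],"jaw":[255,255,255]}'
```

```text
time_s: 3.95
tool_pos: [519.4, -158.4, 65.4]
orientation: [0.0, 0.093, 0.996, -0.0]
wrist_force: [1.3, -0.9, 2.4]
finger_gap: 0.1
time_s: 4.2
tool_pos: [519.3, -158.4, 64.0]
orientation: [0.0, 0.093, 0.996, -0.0]
wrist_force: [1.8, 0.4, 4.9]
finger_gap: 0.3
```

```bash
python3 -m pendant '{"translation":[[0,0,-0.005],[0,0,-0.01],[0,0,-0.01]],"rot":[[0,0,0],[0,0,0],[0,0,0]],"jaw":[255,255,255]}'
```

```text
time_s: 4.45
tool_pos: [519.4, -158.4, 63.9]
orientation: [0.001, 0.093, 0.996, -0.0]
wrist_force: [-0.9, -0.1, 16.8]
finger_gap: 0.3
```

The button bottomed at 63.9 mm with 17 N. Lifting, opening the jaws and going over the knob.

```bash
python3 -m pendant '{"translation":[[0,0,0.2],[0,0,0.6],[0,0,1],[0,0,1]],"rot":[[0,0,0],[0,0,0],[0,0,0],[0,0,0]],"jaw":[255,255,255,255]}'
python3 -m pendant '{"translation":[[0.03,0.1,0.35],[0.13,0.4,0.35],[0.2,0.8,0.35],[0.23,1,0.35],[0.23,1,0.35]],"rot":[[0,0,0],[0,0,0],[0,0,0],[0,0,0],[0,0,0]],"jaw":[0,0,0,0,0]}'
python3 -m pendant '{"translation":[[0,0.28,0],[0,0.28,0],[0,0.28,0],[0,0.28,0],[0,0.28,0]],"rot":[[0,0,0],[0,0,0],[0,0,0],[0,0,0],[0,0,0]],"jaw":[0,0,0,0,0]}'
python3 - <<'E'
from h import *
print(env.state()["tool_pos"])
m=env.camera_model("wrist"); img,d=env.camera("wrist"); save("w2",img)
for n,lo,hi,z in(("green",(45,80,40),(85,255,255),64),("blue",(100,100,40),(130,255,255),121),("red",(0,150,80),(6,255,255),48)):
    for b in blobs(img,lo,hi,30): print(n,b,wplane(m,*b[1],z).round(1), "depth@",d[int(b[1][1]),int(b[1][0])])
E
```

```text
time_s: 4.78
tool_pos: [520.9, -158.9, 168.8]
orientation: [0.004, 0.093, 0.996, -0.001]
wrist_force: [0.6, -0.9, -0.1]
finger_gap: -0.1
time_s: 5.2
tool_pos: [541.8, -54.9, 197.6]
orientation: [-0.001, 0.091, 0.996, 0.0]
wrist_force: [0.6, 0.2, 0.2]
finger_gap: 60.4
time_s: 5.62
tool_pos: [542.0, -31.1, 197.6]
orientation: [-0.0, 0.093, 0.996, -0.0]
wrist_force: [-0.3, 0.2, 0.3]
finger_gap: 85.5
[542.00674118 -31.09450236 197.63078083]
green ([149, 222, 27, 28, 584], [161.9, 235.3]) [ 519.1 -157.2   64. ] depth@ 285.49097
blue ([302, 223, 37, 53, 1569], [319.9, 249.5]) [537.6 -29.5 121. ] depth@ 225.96454
```

View pics/w2.png

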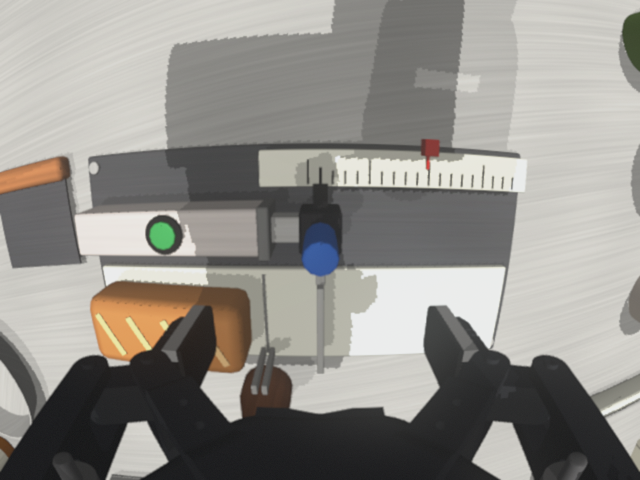

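The wrist view shows the button seated, the knob at (320,255) centred between the jaws, the pointer tip near (320,184) and the red mark line near (429,168). Measuring the required extension, then descending.

```bash
python3 - <<'E'
from h import *
m=env.camera_model("wrist"); img=cv2.cvtColor(cv2.imread("pics/w2.png"),cv2.COLOR_BGR2RGB)
hsv=cv2.cvtColor(img,cv2.COLOR_RGB2HSV)
mk=((hsv[...,0]<8)|(hsv[...,0]>172))&(hsv[...,1]>130)
y,x=np.nonzero(mk[130:180,410:450]); y+=130;x+=410
ya=np.array([.1848,.9828])
for r in range(y.min(),y.max()+1): print(r,x[y==r].mean(),x[y==r].size,end="; ")
print()
g=img.mean(2)
for r in range(168,192,2): print(r,[(315+i) for i in range(14) if g[r,314+i]<70])
for (u,v) in((320,185),(320,180)):
  for (a,b) in((429,168),(429,160)):
    print(u,v,a,b,(wplane(m,a,b,45.5)-wplane(m,u,v,45.5))[:2]@ya, wplane(m,u,v,45.5).round(1), wplane(m,a,b,45.5).round(1))
E
python3 -m pendant '{"translation":[[0,0,-0.3],[0,0.01,-0.7],[0,0.01,-1],[0,0.01,-1]],"rot":[[0,0,0],[0,0,0],[0,0,0],[0,0,0]],"jaw":[0,0,0,0]}'
```

```text
140 430.0 11; 141 431.5 14; 142 431.5 14; 143 431.5 14; 144 432.0 13; 145 431.5 12; 146 432.0 13; 147 432.0 13; 148 432.0 13; 149 431.5 14; 150 431.5 14; 151 431.5 14; 152 431.0 13; 153 431.0 13; 154 431.0 13; 155 431.5 8; 156 427.5 2; 157 427.5 2; 158 427.5 2; 159 427.5 2; 160 427.5 2; 161 427.5 2; 162 427.5 2; 163 427.5 2; 164 427.5 2; 165 427.5 2; 166 427.5 2; 167 427.5 2; 168 427.5 2; 
168 [321]
170 [321]
172 [321]
174 [321]
176 [321]
178 [321]
180 [321]
182 [321]
184 [316, 317, 318, 319, 320, 321, 322, 323, 324, 325, 326]
186 [315, 316, 317, 318, 319, 320, 321, 322, 323, 324, 325, 326, 327, 328]
188 [315, 316, 317, 318, 319, 320, 321, 322, 323, 324, 325, 326, 327, 328]
190 [315, 316, 317, 318, 319, 320, 321, 322, 323, 324, 325, 326, 327, 328]
320 185 429 168 88.42109476293233 [507.7 -23.7  45.5] [508.9  66.   45.5]
320 185 429 160 88.15453020552506 [507.7 -23.7  45.5] [502.4  67.   45.5]
320 180 429 168 88.42009075569025 [503.8 -23.   45.5] [508.9  66.   45.5]
320 180 429 160 88.153526198283 [503.8 -23.   45.5] [502.4  67.   45.5]
time_s: 6.0
tool_pos: [539.7, -29.6, 93.2]
orientation: [-0.004, 0.093, 0.996, 0.0]
wrist_force: [-0.5, -1.1, 0.4]
finger_gap: 85.7
```

```bash
python3 -m pendant '{"translation":[[0.005,0,-0.1],[0.005,0,-0.215],[0.005,0,-0.215],[0.005,0,-0.215],[0.005,0,-0.215],[0.005,0,-0.215],[0.005,0,-0.215],[0.005,0,-0.215],[0.005,0,-0.215]],"rot":[[0,0,0],[0,0,0],[0,0,0],[0,0,0],[0,0,0],[0,0,0],[0,0,0],[0,0,0],[0,0,0]],"jaw":[0,0,0,255,255,255,255,255,255]}'
```

```text
time_s: 6.75
tool_pos: [542.9, -29.5, 77.1]
orientation: [0.0, 0.093, 0.996, -0.0]
wrist_force: [-2.7, -3.1, 6.9]
finger_gap: 22.9
```

Gripped. Drawing out 70 mm along the guide axis first.

```bash
python3 -m pendant '{"translation":[[0.009,0.049,0],[0.028,0.147,0],[0.046,0.246,0],[0.065,0.344,0],[0.083,0.442,0],[0.102,0.541,0],[0.12,0.639,0],[0.129,0.688,0],[0.129,0.688,0],[0.129,0.688,0]],"rot":[[0,0,0],[0,0,0],[0,0,0],[0,0,0],[0,0,0],[0,0,0],[0,0,0],[0,0,0],[0,0,0],[0,0,0]],"jaw":[255,255,255,255,255,255,255,255,255,255]}'
python3 - <<'E'
from h import *
m=env.camera_model("wrist"); img,d=env.camera("wrist"); save("w3",cv2.resize(img[60:300,160:480],(800,600),interpolation=cv2.INTER_CUBIC)); save("w3full",img)
E
```

```text
time_s: 7.58
tool_pos: [555.8, 39.4, 77.1]
orientation: [0.001, 0.092, 0.996, -0.0]
wrist_force: [-1.6, -3.9, 6.6]
finger_gap: 22.9
```

View pics/w3.png

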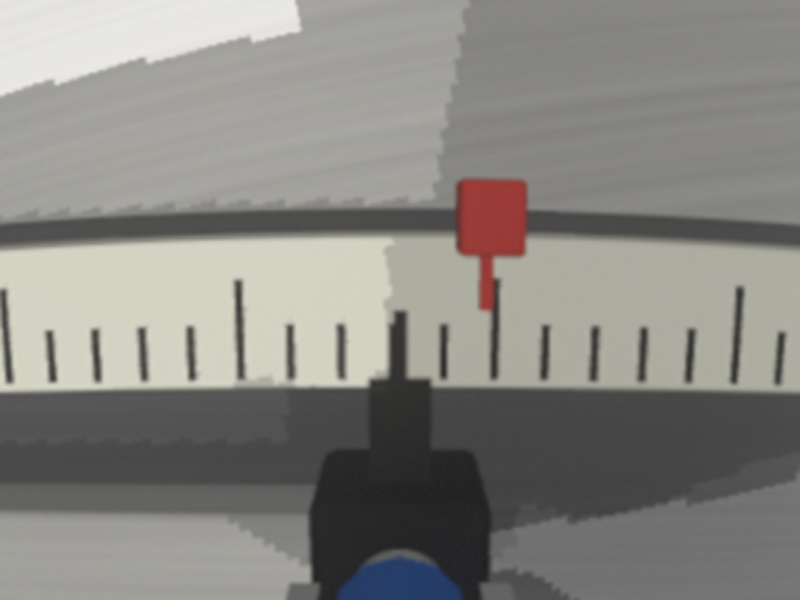

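The arm came out with the knob: the pointer is at crop (400,315) and the red mark line at (486,300), roughly 17 mm to go.

```bash
cat >> h.py <<'E'
def gap(img,m,ya=np.array([.1848,.9828])):
    hsv=cv2.cvtColor(img,cv2.COLOR_RGB2HSV); red=((hsv[...,0]<8)|(hsv[...,0]>172))&(hsv[...,1]>120)
    rows=[(r,np.nonzero(red[r,280:440])[0]+280) for r in range(163,183)]
    rows=[(r,x) for r,x in rows if 2<=x.size<=9]; mu=np.mean([x.mean() for r,x in rows]); mv=np.mean([r for r,x in rows])
    g=255-img[187:209,312:328].mean(2); g=np.where(g>150,g-150,0); pu=(g.sum(0)*np.arange(312,328)).sum()/g.sum()
    P,M=wplane(m,pu,188,45.5),wplane(m,mu,mv,45.5)
    return (mu,mv),pu,P.round(1),M.round(1),(M-P)[:2]@ya
E
python3 - <<'E'
from h import *
img=cv2.cvtColor(cv2.imread("pics/w3full.png"),cv2.COLOR_BGR2RGB); print(gap(img,env.camera_model("wrist")))
E
```

```text
((np.float64(354.575), np.float64(172.5)), np.float64(318.75468143411734), array([508.3,  48.3,  45.5]), array([504. ,  66.2,  45.5]), np.float64(16.73692497544969))
```

```bash
python3 -m pendant '{"translation":[[0.01,0.05,0],[0.02,0.1,0],[0.03,0.15,0],[0.03,0.161,0],[0.03,0.161,0],[0.03,0.161,0],[0.03,0.161,0]],"rot":[[0,0,0],[0,0,0],[0,0,0],[0,0,0],[0,0,0],[0,0,0],[0,0,0]],"jaw":[255,255,255,255,255,255,255]}'
python3 - <<'E'
from h import *
m=env.camera_model("wrist"); img,d=env.camera("wrist"); save("w4",cv2.resize(img[150:225,270:370],(800,600),interpolation=cv2.INTER_CUBIC)); save("w4full",img); print(gap(img,m))
E
```

```text
time_s: 8.22
tool_pos: [558.8, 55.2, 77.1]
orientation: [0.001, 0.093, 0.996, -0.0]
wrist_force: [-1.3, -5.3, 6.2]
finger_gap: 22.5
((np.float64(320.8), np.float64(172.5)), np.float64(321.29839883551676), array([511.5,  65.4,  45.5]), array([504.2,  66.5,  45.5]), np.float64(-0.2435028789998941))
```

View pics/w4.png

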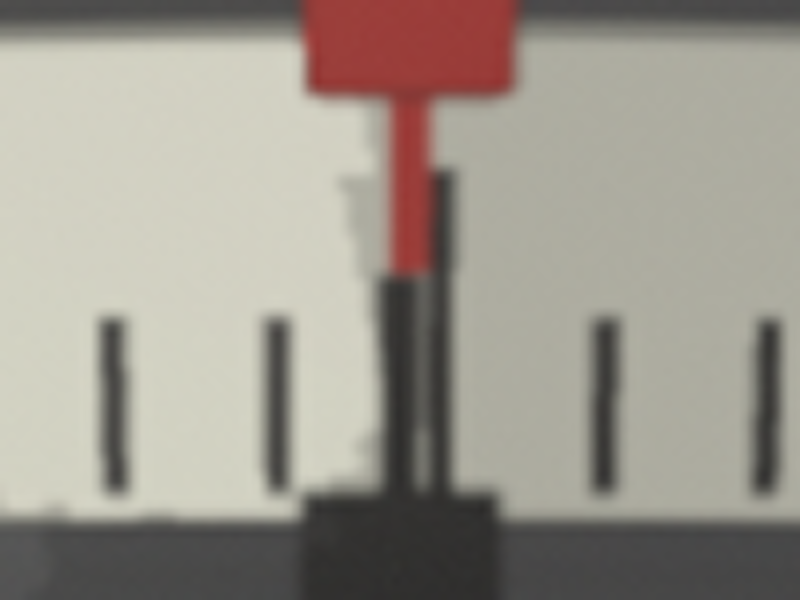

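In the crop the pointer tip centre is at x≈399 and the red line at x≈411, with 164 px per 10 mm, so the arm is about 0.7 mm short. Adding that.

```bash
python3 -m pendant '{"translation":[[0.001,0.007,0],[0.001,0.007,0],[0.001,0.007,0],[0.001,0.007,0],[0.001,0.007,0],[0.001,0.007,0]],"rot":[[0,0,0],[0,0,0],[0,0,0],[0,0,0],[0,0,0],[0,0,0]],"jaw":[255,255,255,255,255,255]}'
python3 - <<'E'
from h import *
m=env.camera_model("wrist"); img,d=env.camera("wrist"); a=cv2.resize(img[150:225,270:370],(800,600),interpolation=cv2.INTER_CUBIC)
t,_=env.camera("top"); b=cv2.resize(t[170:350,260:500],(800,600)); save("w5",np.vstack([a[60:340],b[:320]]))
E
```

```text
time_s: 8.77
tool_pos: [558.9, 55.8, 77.1]
orientation: [0.001, 0.093, 0.996, -0.0]
wrist_force: [-1.6, -5.0, 6.9]
finger_gap: 22.4
```

View pics/w5.png

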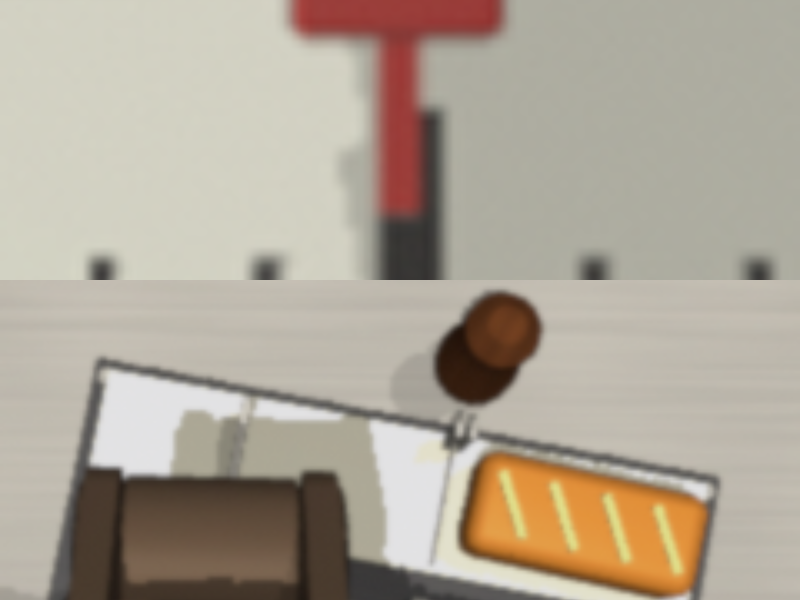

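The pointer is now directly in line with the red line (both centred near x≈400). In the top view the loaf and mill look undisturbed. Handing in.

```bash
python3 -c "
from rig import env
s=env.state();print(s['tool_pos'],abs(s['joint_velocities']).max() if hasattr(s['joint_velocities'],'max') else s['joint_velocities'],s['time_s']);print(env.finish_job())"
```

```text
[558.92394518  55.84218147  77.12450472] 0.00230862579221161 8.8667
the job is handed in; nothing more can be done
None
```

I set the guide and handed the job in at about 8.9 s, with the arm still gripping the blue knob at the mark.

- **Lock button:** I pressed it with shut fingers until it bottomed. The fingertips stopped at 63.9 mm, pushing with about 17 N. The stop arm then came out freely, so the lock was released.
- **Stop arm:** I gripped the knob (finger opening 22 to 23 mm) and drew the arm out about 87 mm along the guide axis. The close-up wrist view then showed it about 0.7 mm short, and I corrected that.
- **Last checks:** The final picture shows the pointer in line with the red mark line, to within about 0.3 mm by eye. The arm was still, with the spring pulling at about 5 N.
- **Disagreement:** Before the final 0.7 mm correction, my automatic pixel measure gave −0.2 mm. It had picked up a scale tick beside the pointer, so I trusted the enlarged view instead.
- **Other objects:** The loaf and pepper mill look undisturbed in the final top view. I did not check the scraper, mugs and bowl again at the end, but the tool never went near them at their height.

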